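Check the ratchet of the short-jawed locking clamp

ROBOT

A 7-joint arm with a two-finger parallel gripper is mounted at the origin on the work surface. World frame = base frame: x ahead of the robot, y to its left, z up, the work surface at z = 0. Lengths are in m, angles in degrees, forces in N, time in s.
With the tool pointing down it reaches from about 0.425 to 0.875 m from the base axis. Payload 4.7 kg.
Tool frame: the origin (TCP) lies midway between the tips of the shut fingers; the grasp point (between the pads) lies 19 mm behind it; z points along the fingers, y is the direction in which the jaws open and shut (so a half turn about z gives the same grasp; the last joint's range is limited). The gripper opens to 87 mm and grips with 3 to 60 N. Pads are 19 mm wide; open, the fingers measure 117 mm over their backs; the gripper's body (75 mm by 190 mm) begins 51 mm behind the grasp point.
Start: joints at [70.48, 18.392, -4.016, 83.108, 1.295, 78.541, -3.26], TCP at [0.226, -0.61, 0.223] pointing down, gripper open.
Joint ranges: [-163.93, 163.93], [-17.29, 119.83], [-79.2, 71.16], [3.27, 140.29], [-89.18, 269.18], [5.43, 117.66], [-154.24, 154.24]. Speed limits (degrees/s): [147.25, 147.25, 180, 180, 180, 180, 180].

INTERFACE

Orientations are given as [roll, pitch, yaw] about the fixed x, y, z axes, in that order (R = Rz(yaw) Ry(pitch) Rx(roll)).
In Python, from cell import env gives the robot as it stands. The module is installed in compiled form; this text tells all that it offers.
- The arm moves only by the tool servo_tool, never from a script. Its argument "plan" is a list of rows, each a list of 3 entries, a list of its own where there are three numbers: the opening, from 0 (shut) to 1 (fully open), then the shift along the tool's x, y, z in cm, then the turn, a rotation vector about the tool's x, y, z in degrees. A call has 1 to 20 rows; each row shifts and turns the pose as measured when the row begins, along the tool's axes as they then stand; what a row does not reach is not made up. A row lasts 1/12 s, in which the tool goes at most 41.7 mm and 7.16 degrees, less where a joint would pass 70% of its speed; a pose out of reach is approached as far as the arm can. A call is refused whole if a number of a shift passes 4.17 or a number of a turn 7.16, either way. A call with a gripper value outside its range is refused whole. The fingers move at their own pace and stop on an object; "force" is the grip in N (left out, the last holds). Time passes only in rows, so rows that do not move let the fingers close. It gives the time, the measured TCP pose, the force and the opening at its end, in the units of the state.
- env.get_obs(): the state, without advancing time (a new reading comes with each control period).
- env.read_camera(name): name is "side" or "top" or "wrist"; returns a dict with "image" (400x640x3 uint8, blue, green, red), "fx", "fy", "cx", "cy" (pixels), "rvec" (rotation vector, rad) and "tvec" (3), from world to camera coordinates, as OpenCV has them; the wrist camera has in their place "T_tool_cam" (4x4, takes a point from camera to tool coordinates, whose origin is the TCP and whose axes are the flange's). Camera axes: x right, y down, z forward; pixel columns grow to the right and rows downward; lengths in m; the calibration is good to about 2 mm. A picture is of the moment at which its call begins: read the wrist's pose just before it. There is no depth.
- env.sign_off(): hands the job in, once; it reports no verdict.
The state is a dict: "time_s": time; "qpos": joint angles; "joint_velocities": joint speeds; "effort": joint torques, N m; "tool_pos": TCP position; "tool_rot": TCP orientation; "force": force on the tool from outside, world axes, zero at the start; "wrist_torque": the same for the moment, N m; "grip_width": finger opening in m.
Only numpy, scipy, OpenCV 4.12 (cv2) and the standard library are available. Lean on these libraries where they do the work, as an engineer would, in place of code of your own. Each camera call takes 0.05 s, during which the arm holds its last target. There are 200 camera calls.

TASK

Two ring-handled locking clamps, fresh from the ultrasonic bath, stand open on their posts. Check the ratchet of the one with the short, stout jaws: squeeze its handles together until the teeth catch and let go so that it stays locked by itself, then press the flat thumb plate of its handle straight down so that the teeth slip free and the clamp springs fully open again. Leave the long-jawed clamp alone.

Things in the scene. Friction and masses are not known exactly. Their poses are not given: they have to be found in the camera images.
- short_clamp: Steel clamp with SHORT, STOUT jaws (42 long, 20 wide) on a post, base 110x70x10. Origin: on the bench below the pivot; x along the jaws, y left, z up. All mm. Handles run to -x, middle 65 above the bench, symmetric about y=0. Squeeze the two round 8 mm shanks about x=-60: 53 over their outsides open, 34 locked, 31 at the stop. At the end the left one has a ring, the right one a plate.
- short_handle (a joint): Squeeze of the short-jawed clamp's handles, rad: 0 open (sprung), 0.16 held by the teeth, which catch just past that; 0.185 stop. Squeezing takes about 10 N per shank, up to 25 N while the teeth ride over. To release, push the thumb plate down: teeth free about 7 mm down (3 to 6 N), stop at 12 mm. The handles then spring open, the plate slides out 22 mm sideways and rises when let go.
- short_plate (a point): Centre of the top face of the short-jawed clamp's flat solid thumb plate (34 long, 26 wide, 6 thick) at the end of its right (-y) handle, about 68 mm above the bench. In the clamp's frame at x=-138, y=-26 mm when locked, x=-132, y=-48 when open. The left handle's open ring (32 mm outside) lies opposite at +y and does not bend.
- long_handle (a joint): Squeeze of the bystander clamp, rad: 0 = open, as it starts and must stay. Same post, base and handles, but LONG, SLENDER jaws (105 long, 13 wide over both). It stands beside the short-jawed one, posts at least 0.24 m apart sideways (y); it is on the right if the short one is on the left, and the other way round. Only things under 35 mm high lie between them.
Things that resemble listed ones, but are neither listed nor needed, are in the scene too. Leave any pink or yellow look-alike of the short_clamp alone.

How it is judged (in metres and radians):
On the way:
1. the short-jawed clamp is locked: its teeth hold it closed (above 0.13 rad) with no finger on it (value of joint short_handle above 0.13 rad and contact force between each of the arm, the fingers and short_clamp below 0.2 N), for 0.3 s.
At the end, for the whole second after the job is handed in: The short-jawed clamp, having been locked by its own teeth, is sprung open again (its handle below 0.03 rad) and still; the long-jawed clamp is open (below 0.03 rad) (value of joint each of short_handle, long_handle below 0.03 rad and velocity of joint short_handle between -0.05 and 0.05 rad/s); the robot touches nothing.
It fails at once if the long-jawed clamp is squeezed (its handle beyond 0.05 rad) (value of joint long_handle above 0.05 rad).
It also fails if it takes over 42 s, if anything falls off the work surface, if the arm or the gripper's body presses on something with over 40 N, if the wrist force passes 120 N, or if a joint passes its speed limit or range.

## Working session

There is one attempt and no reset: what is moved stays moved. The work goes in short steps, Python scripts to look and compute and a tool call to move; the robot and the scene stay as the last step left them, time stands still between calls to the robot, and variables do not carry over. Pictures are saved under pics/ and viewed, about 8 in all and at most 12, crops included, and the job is handed in when it is done.

Besides the shell and the picture viewer there is one more tool, called after "Request:" by a JSON object that holds its "op" and its "data", one argument or row to a line. servo_tool: Moves the arm, as the interface text tells. Its arguments: {"type":"object","properties":{"plan":{"type":"array"},"force":{"type":"number"}},"required":["plan"]}

```bash
mkdir -p pics
cat > h.py <<'E'
from cell import env
import numpy as np, cv2
from scipy.spatial.transform import Rotation as R
def T_tool():
    o=env.get_obs(); T=np.eye(4); T[:3,:3]=R.from_euler('xyz',o['tool_rot'],degrees=True).as_matrix(); T[:3,3]=o['tool_pos']; return T
def cam(n):
    T=T_tool(); c=env.read_camera(n)
    if n=='wrist': c['W']=T@np.array(c['T_tool_cam'])
    else:
        r=cv2.Rodrigues(np.array(c['rvec'],float))[0]; M=np.eye(4); M[:3,:3]=r; M[:3,3]=np.ravel(c['tvec']); c['W']=np.linalg.inv(M)
    return c
def ray(c,u,v,z):
    d=c['W'][:3,:3]@[(u-c['cx'])/c['fx'],(v-c['cy'])/c['fy'],1]; p=c['W'][:3,3]; return p+d*(z-p[2])/d[2]
def proj(c,P):
    q=np.linalg.inv(c['W'])@np.r_[P,1]; return c['fx']*q[0]/q[2]+c['cx'],c['fy']*q[1]/q[2]+c['cy']
E
python3 - <<'E'
from h import *
import pickle
for n in('top','side'):
    c=cam(n); cv2.imwrite(f'pics/{n}0.png',c['image']); pickle.dump(c,open(n+'.pkl','wb')); print(n,c['W'].round(3).tolist(),c['fx'])
print(env.get_obs())
E
```

```text
top [[-0.011, -0.989, 0.146, 0.362], [-1.0, 0.015, 0.026, -0.008], [-0.028, -0.146, -0.989, 0.951], [0.0, 0.0, 0.0, 1.0]] 369.01374867661525
side [[-0.965, -0.192, 0.176, 0.303], [-0.26, 0.683, -0.683, 0.661], [0.011, -0.705, -0.709, 0.769], [0.0, 0.0, 0.0, 1.0]] 413.24577037038455
{'time_s': 0.1, 'qpos': array([70.48070854, 18.43405902, -4.01518891, 83.16676177,  1.29499253,
       78.53881136, -3.26045853]), 'joint_velocities': array([-0.07631679, -0.12800718, -0.00442245, -0.14409034,  0.0159194 ,
        0.04198885,  0.04340065]), 'effort': array([-4.34370550e-04, -4.92570949e+01, -4.06106198e-01, -3.13400388e+01,
       -6.42712531e-02,  3.94322444e-02,  5.66372660e-05]), 'tool_pos': array([ 0.22558407, -0.60909598,  0.22158943]), 'tool_rot': array([-1.79905593e+02,  5.39738530e-03,  2.03280798e+01]), 'force': array([ 0.08240331, -0.16543051,  0.37434748]), 'wrist_torque': array([ 0.01530248, -0.02217599,  0.01393367]), 'grip_width': 0.08668688780333399}
```

View pics/top0.png

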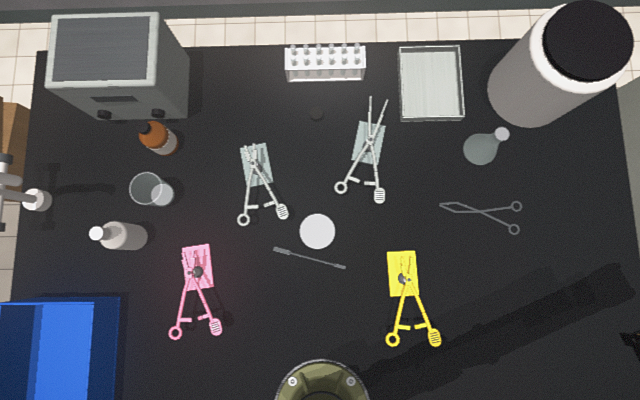

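View pics/side0.png

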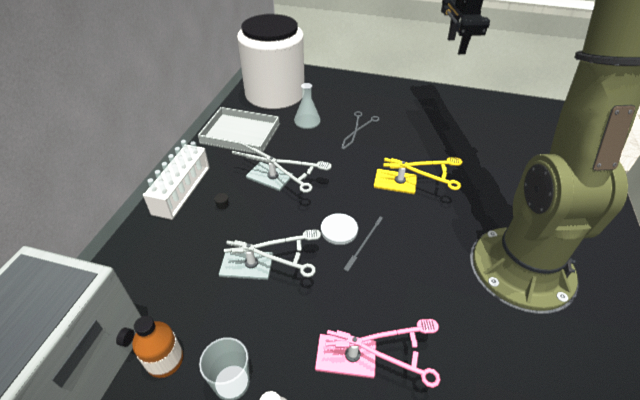

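The top view shows two steel clamps. The one at (255,165) has short jaws and the one at (370,140) has long slender jaws. The pink (197,290) and yellow (405,290) ones are look-alikes. The left steel clamp fits the description, so I'll confirm it in an enlarged crop.

Run:
```python
from h import *
import pickle
c=pickle.load(open('top.pkl','rb')); s=pickle.load(open('side.pkl','rb'))
a=cv2.resize(c['image'][130:235,225:305],None,fx=5,fy=5,interpolation=cv2.INTER_CUBIC)
b=cv2.resize(s['image'][220:290,210:330],None,fx=3.2,fy=5,interpolation=cv2.INTER_CUBIC)
o=np.zeros((525,800,3),np.uint8);o[:,:400]=a;o[:350,400:784]=b
cv2.imwrite('pics/crop.png',o)
for n,u,v,z in(('ring',243.5,220,.065),('plate',282,212,.068),('pivot',254,162,.07)): print(n,ray(c,u,v,z).round(4))
```

```text
ring [0.4527 0.1847 0.065 ]
plate [0.4705 0.0908 0.068 ]
pivot [0.5953 0.1599 0.07  ]
```

View pics/crop.png

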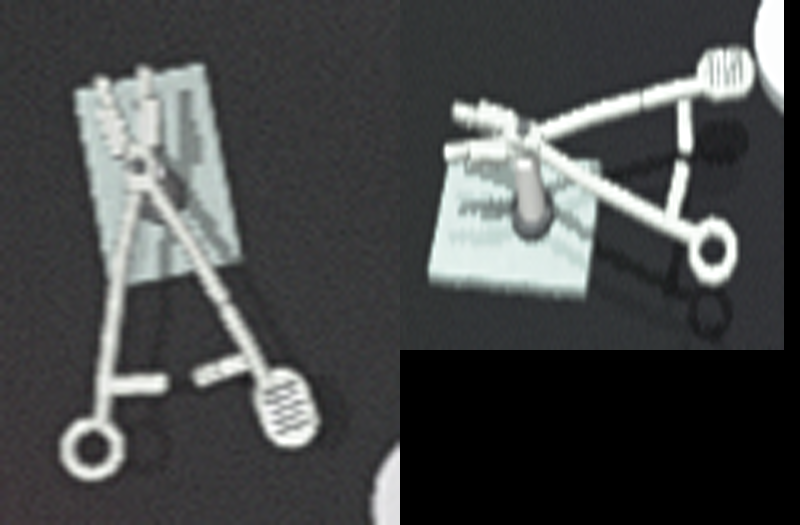

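The crop confirms it: short jaws at the top, ring at about (243.4,219.8) and plate at about (282.6,211.4). The clamp's yaw is about 10°, with the squeeze point near (0.536, 0.150). I'll move over it.

Request:
{"op": "servo_tool", "data": {
  "plan": [
    [1,[3,-2.6,0],[0,0,5]],
    [1,[3,-2.6,0],[0,0,5]],
    [1,[3,-2.7,0],[0,0,0]],
    [1,[3,-2.7,0],[0,0,0]],
    [1,[3,-2.7,0],[0,0,0]],
    [1,[3,-2.7,0],[0,0,0]],
    [1,[3,-2.7,0],[0,0,0]],
    [1,[3,-2.7,0],[0,0,0]],
    [1,[2,-3.6,0],[0,0,0]],
    [1,[2,-3.6,0],[0,0,0]],
    [1,[2,-3.6,0],[0,0,0]],
    [1,[2,-3.6,0],[0,0,0]],
    [1,[2,-3.6,0],[0,0,0]],
    [1,[2,-3.6,0],[0,0,0]],
    [1,[2,-3.6,0],[0,0,0]],
    [1,[1,-3.8,0],[0,0,0]]
  ]
}}

```text
time_s: 1.43
tool_pos: [0.5176, -0.0364, 0.2118]
tool_rot: [-179.7, 0.7, 8.5]
force: [0.8, -0.3, -0.1]
grip_width: 0.0873
```

Request:
{"op": "servo_tool", "data": {
  "plan": [
    [1,[0.8,-3,0.5],[0,0,-0.5]],
    [1,[0.8,-3,0.5],[0,0,-0.5]],
    [1,[0.8,-3,0.5],[0,0,-0.5]],
    [1,[0.8,-3,0.5],[0,0,0]],
    [1,[0.8,-3,0.5],[0,0,0]],
    [1,[0.5,-2,0.5],[0,0,0]],
    [1,[0,-1,0],[0,0,0]],
    [1,[0,0,0],[0,0,0]],
    [1,[0,0,0],[0,0,0]]
  ]
}}

```text
time_s: 2.18
tool_pos: [0.5274, 0.1695, 0.1795]
tool_rot: [-179.4, 0.8, 11.0]
force: [0.5, -0.5, -0.2]
grip_width: 0.0872
```

```bash
cat > look.py <<'E'
import sys
from h import *
import pickle
c=cam('wrist'); o=env.get_obs(); print(o['time_s'],o['tool_pos'].round(4),o['tool_rot'].round(2),o['force'].round(2),c['fx'],'\n',np.array(c['T_tool_cam']).round(3))
cv2.imwrite(f'pics/{sys.argv[1]}.png',c['image']); pickle.dump(c,open('wrist.pkl','wb'))
for z in(.065,):
  P=np.array([.5945,.1605]);a=np.radians(10.2);Rm=np.array([[np.cos(a),-np.sin(a)],[np.sin(a),np.cos(a)]])
  for l in([0,0],[-.06,.0225],[-.06,-.0225],[-.132,-.048],[-.132,.048]): print(l,np.round(proj(c,[*(P+Rm@l),z]),1))
E
python3 look.py w1
```

```text
2.2333 [0.5274 0.1693 0.1796] [-179.39    0.79   10.97] [-0.66  0.51 -0.34] 282.14435929745997 
 [[-0.001 -0.966 -0.258  0.07 ]
 [ 1.    -0.    -0.002 -0.   ]
 [ 0.002 -0.258  0.966 -0.162]
 [ 0.     0.     0.     1.   ]]
[0, 0] [345.8 131. ]
[-0.06, 0.0225] [321.2 192.2]
[-0.06, -0.0225] [366.  192.9]
[-0.132, -0.048] [386.  258.5]
[-0.132, 0.048] [296.6 256.9]
```

View pics/w1.png

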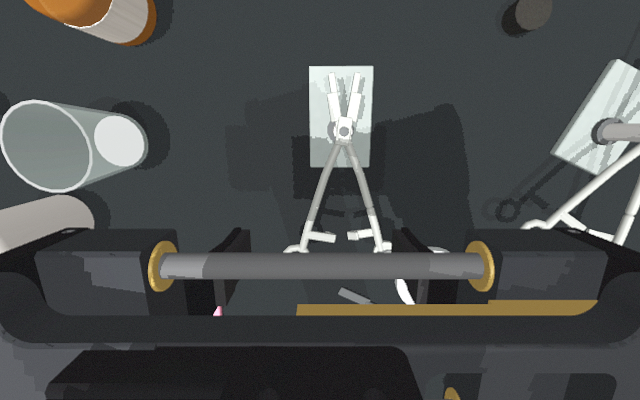

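The wrist view agrees with my estimate: pivot predicted at (346,131) and seen at (344,130), shanks symmetric at row 192. I'll descend.

Request:
{"op": "servo_tool", "data": {
  "plan": [
    [1,[0.2,1,1.5],[0,0,0]],
    [1,[0.2,0.9,2],[0,0,0]],
    [1,[0.1,0,2.5],[0,0,0]],
    [1,[0,0,2.5],[0,0,0]],
    [1,[0,0,1.5],[0,0,0]],
    [1,[0,0,0],[0,0,0]]
  ]
}}

```text
time_s: 2.73
tool_pos: [0.5403, 0.1368, 0.0794]
tool_rot: [-179.9, 0.4, 9.9]
force: [-1.0, 0.1, 0.1]
grip_width: 0.087
```

Request:
{"op": "servo_tool", "data": {
  "plan": [
    [1,[-0.1,-0.8,0],[0,0,0]],
    [1,[0,0,0],[0,0,0]],
    [1,[0,0,0],[0,0,0]]
  ]
}}

```text
time_s: 2.98
tool_pos: [0.5392, 0.1404, 0.081]
tool_rot: [180.0, 0.3, 9.5]
force: [0.3, -0.7, -0.0]
grip_width: 0.0872
```

Request:
{"op": "servo_tool", "data": {
  "plan": [
    [1,[-0.2,-0.8,0],[0,0,-0.5]],
    [1,[-0.2,-0.6,0],[0,0,-0.5]],
    [1,[0,-0.2,0.3],[0,0,0]],
    [1,[0,0,0],[0,0,0]],
    [1,[0,0,0],[0,0,0]]
  ]
}}

```text
time_s: 3.4
tool_pos: [0.5343, 0.1589, 0.0823]
tool_rot: [180.0, -0.1, 10.7]
force: [-0.6, 0.2, 0.7]
grip_width: 0.0871
```

Request:
{"op": "servo_tool", "data": {
  "plan": [
    [1,[0.2,0.5,0.7],[0,0,0]],
    [1,[0.1,0.4,0.9],[0,0,0]],
    [1,[0,0,0.9],[0,0,0]],
    [1,[0,0,0.5],[0,0,0]],
    [1,[0,0,0],[0,0,0]],
    [1,[0,0,0],[0,0,0]]
  ]
}}

```text
time_s: 3.9
tool_pos: [0.5391, 0.1486, 0.0478]
tool_rot: [179.9, 0.0, 10.6]
force: [0.3, 0.5, 0.4]
grip_width: 0.0869
```

Request:
{"op": "servo_tool", "data": {
  "plan": [
    [1,[-0.3,-0.3,0.1],[0,0,0]],
    [1,[-0.1,0,0.1],[0,0,0]],
    [1,[0,0,0],[0,0,0]],
    [1,[0,0,0],[0,0,0]]
  ]
}}

```text
time_s: 4.23
tool_pos: [0.5339, 0.1513, 0.0455]
tool_rot: [180.0, 0.0, 10.6]
force: [-0.5, -0.5, 0.4]
grip_width: 0.0872
```

Request:
{"op": "servo_tool", "data": {
  "plan": [
    [0.3,[0,0,0],[0,0,0]],
    [0.3,[0,0,0],[0,0,0]],
    [0.3,[0,0,0],[0,0,0]],
    [0.3,[0,0,0],[0,0,0]],
    [0.3,[0,0,0],[0,0,0]],
    [0.3,[0,0,0],[0,0,0]],
    [0.3,[0,0,0],[0,0,0]],
    [0.3,[0,0,0],[0,0,0]]
  ],
  "force": 40
}}

```text
time_s: 4.9
tool_pos: [0.5317, 0.1498, 0.0461]
tool_rot: [179.8, 0.3, 10.6]
force: [-5.2, -1.3, 4.2]
grip_width: 0.0417
```

Request:
{"op": "servo_tool", "data": {
  "plan": [
    [0,[0,0,0],[0,0,0]],
    [0,[0,0,0],[0,0,0]],
    [0,[0,0,0],[0,0,0]],
    [0,[0,0,0],[0,0,0]],
    [0,[0,0,0],[0,0,0]],
    [0,[0,0,0],[0,0,0]]
  ]
}}

```text
time_s: 5.4
tool_pos: [0.5312, 0.1498, 0.046]
tool_rot: [179.8, 0.4, 10.7]
force: [-3.6, -1.5, 2.6]
grip_width: 0.0291
```

Request:
{"op": "servo_tool", "data": {
  "plan": [
    [1,[0,0,0],[0,0,0]],
    [1,[0,0,0],[0,0,0]],
    [1,[0,0,0],[0,0,0]],
    [1,[0,0,0],[0,0,0]],
    [1,[0,0,0],[0,0,0]],
    [1,[0,0,0],[0,0,0]],
    [1,[0,0,0],[0,0,0]],
    [1,[0,0,0],[0,0,0]],
    [1,[0,0,0],[0,0,0]]
  ]
}}

```text
time_s: 6.15
tool_pos: [0.5347, 0.1517, 0.0466]
tool_rot: [180.0, -0.1, 10.7]
force: [0.3, 0.1, -1.1]
grip_width: 0.0815
```

Request:
{"op": "servo_tool", "data": {
  "plan": [
    [1,[0,0,-1],[0,0,0]],
    [1,[0,0,-2],[0,0,0]],
    [1,[0,0,-3],[0,0,0]],
    [1,[0,0,-3],[0,0,0]],
    [1,[0,0,-1],[0,0,0]],
    [1,[0,0,0],[0,0,0]]
  ]
}}

```text
time_s: 6.65
tool_pos: [0.533, 0.152, 0.1518]
tool_rot: [-180.0, 0.1, 10.7]
force: [0.9, 0.2, -0.8]
grip_width: 0.0868
```

```bash
python3 look.py w2; python3 -c "
from h import *
import pickle
c=cam('side');pickle.dump(c,open('side2.pkl','wb'));t=cam('top');pickle.dump(t,open('top2.pkl','wb'))
a=cv2.resize(pickle.load(open('wrist.pkl','rb'))['image'][60:320,200:500],None,fx=1.3,fy=1.3)
b=cv2.resize(c['image'][200:300,210:340],None,fx=3,fy=3,interpolation=2)
d=cv2.resize(t['image'][130:235,225:305],None,fx=2.5,fy=2.5,interpolation=2)
o=np.zeros((600,790,3),np.uint8);o[:338,:390]=a;o[:300,400:790]=b;o[338:600,:200]=d[:262];cv2.imwrite('pics/m2.png',o)"
```

```text
6.7 [0.533  0.152  0.1511] [-1.7999e+02  1.1000e-01  1.0740e+01] [0.77 0.01 0.76] 282.14435929745997 
 [[-0.001 -0.966 -0.258  0.07 ]
 [ 1.    -0.    -0.002 -0.   ]
 [ 0.002 -0.258  0.966 -0.162]
 [ 0.     0.     0.     1.   ]]
[0, 0] [325.3 135.8]
[-0.06, 0.0225] [299.9 203. ]
[-0.06, -0.0225] [349.1 203.4]
[-0.132, -0.048] [372.5 274.4]
[-0.132, 0.048] [274.7 273.6]
```

View pics/m2.png

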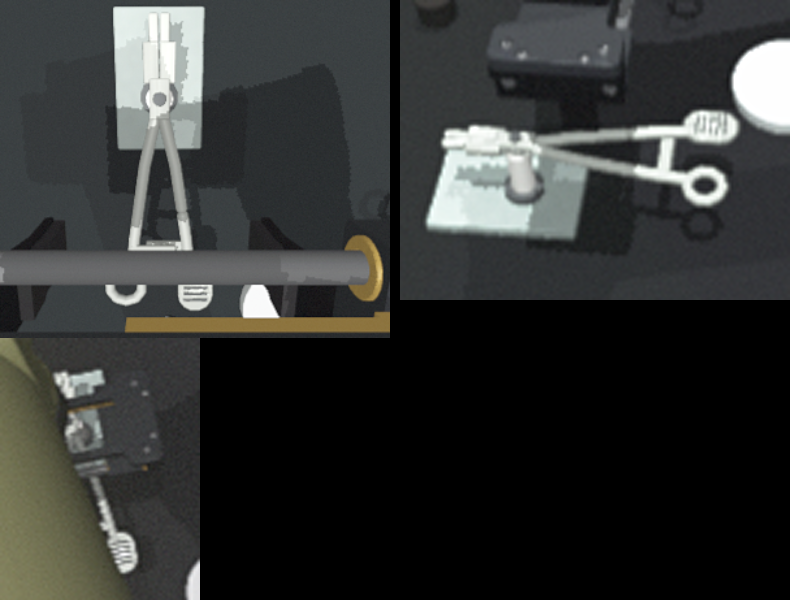

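It's locked: jaws closed, handles together and the latch bars overlapping. The plate is at side (314,242.3), wrist (350,~287) and top (~274.5,213). I'll locate it next.

Run:
```python
from h import *
import pickle
s=pickle.load(open('side2.pkl','rb'));w=pickle.load(open('wrist.pkl','rb'));t=pickle.load(open('top2.pkl','rb'))
print('side',ray(s,314,242.3,.068),'wrist',ray(w,350,285,.068),'top',ray(t,225+123/2.5,130+(551-338)/2.5,.068))
P=ray(w,322.3,136.2,.07);print('piv',P)
a=np.radians(10.4)
for p in (P[:2],np.array([.5945,.1605])): print(p+np.array([[np.cos(a),-np.sin(a)],[np.sin(a),np.cos(a)]])@[-.138,-.026])
```

```text
side [0.46175095 0.1112201  0.068     ] wrist [0.45928911 0.1098001  0.068     ] top [0.46298302 0.10968212 0.068     ]
piv [0.59388778 0.16306699 0.07      ]
[0.46284841 0.11258249]
[0.46346063 0.1100155 ]
```

Request:
{"op": "servo_tool", "data": {
  "plan": [
    [0,[-1.5,0.5,0],[0,0,0]],
    [0,[-2,0.8,0],[0,0,0]],
    [0,[-2,0.8,0.5],[0,0,0]],
    [0,[-1.2,0.5,0.5],[0,0,0]],
    [0,[-0.5,0.1,0.5],[0,0,0]],
    [0,[0,0,0.5],[0,0,0]],
    [0,[0,0,0],[0,0,0]],
    [0,[0,0,0],[0,0,0]],
    [0,[0,0,0],[0,0,0]],
    [0,[0,0,0],[0,0,0]]
  ],
  "force": 10
}}

```text
time_s: 7.63
tool_pos: [0.4564, 0.1101, 0.1155]
tool_rot: [-179.6, 1.5, 10.8]
force: [1.1, 0.5, -0.7]
grip_width: 0.0286
```

Request:
{"op": "servo_tool", "data": {
  "plan": [
    [0,[0.5,0,0.5],[0,1,0]],
    [0,[0.2,0,0.7],[0,0,0]],
    [0,[0,0,0.7],[0,0,0]],
    [0,[0,0,0.3],[0,0,0]],
    [0,[0,0,0],[0,0,0]],
    [0,[0,0,0],[0,0,0]],
    [0,[0,0,0],[0,0,0]]
  ]
}}

```text
time_s: 8.22
tool_pos: [0.4653, 0.1138, 0.0922]
tool_rot: [-179.5, 0.5, 11.0]
force: [-0.1, -0.1, -0.3]
grip_width: 0.0003
```

Run:
```python
from h import *
c=cam('side');w=cam('wrist');print(proj(c,[.4625,.110,.068]))
b=cv2.resize(c['image'][150:300,210:370],None,fx=3.75,fy=3.75,interpolation=2)
cv2.imwrite('pics/m3.png',b)
o=env.get_obs();print(o['tool_pos'],o['tool_rot'],o['grip_width'],o['force'])
```

```text
(np.float64(313.8231030011968), np.float64(241.80858383565607))
[0.46542521 0.11380654 0.09242351] [-179.48490284    0.4446453    10.96014255] 3.519079206132993e-05 [-0.24703831 -0.05299264 -0.36480887]
```

View pics/m3.png

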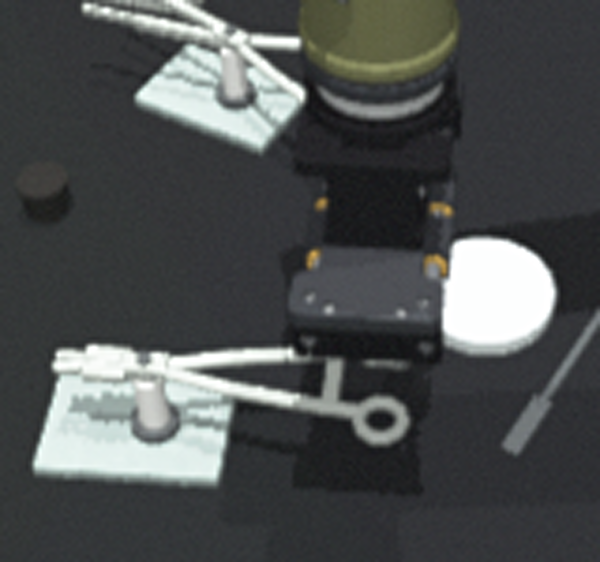

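The gripper now hovers over the plate end and the ring is clear of it. I'll correct by a few mm and then press.

Request:
{"op": "servo_tool", "data": {
  "plan": [
    [0,[-0.3,0.3,0.3],[0,0,0]],
    [0,[-0.1,0.1,0.4],[0,0,0]],
    [0,[0,0,0.4],[0,0,0]],
    [0,[0,0,0.2],[0,0,0]],
    [0,[0,0,0],[0,0,0]],
    [0,[0,0,0],[0,0,0]]
  ]
}}

```text
time_s: 8.82
tool_pos: [0.4619, 0.1081, 0.0785]
tool_rot: [-179.5, 0.4, 10.9]
force: [0.7, -1.2, 0.1]
grip_width: 0.0006
```

Request:
{"op": "servo_tool", "data": {
  "plan": [
    [0,[0,-0.2,0.5],[0,0,0]],
    [0,[0,0,0.5],[0,0,0]],
    [0,[0,0,0.5],[0,0,0]],
    [0,[0,0,0.4],[0,0,0]],
    [0,[0,0,0.3],[0,0,0]],
    [0,[0,0,0.2],[0,0,0]]
  ]
}}

```text
time_s: 9.32
tool_pos: [0.4623, 0.111, 0.0531]
tool_rot: [-179.5, 0.3, 10.9]
force: [-0.3, -0.0, -0.6]
grip_width: 0.0007
```

Request:
{"op": "servo_tool", "data": {
  "plan": [
    [0,[0,0,0],[0,0,0]],
    [0,[0,0,-1],[0,0,0]],
    [0,[0,0,-2],[0,0,0]],
    [0,[0,0,-3],[0,0,0]],
    [0,[0,0,-4],[0,0,0]],
    [0,[-0.5,0,-4],[0,0,0]],
    [0,[0,0,-3],[0,0,0]],
    [0,[0,0,-1],[0,0,0]],
    [0,[0,0,0],[0,0,0]],
    [0,[0,0,0],[0,0,0]],
    [0,[0,0,0],[0,0,0]],
    [0,[0,0,0],[0,0,0]]
  ]
}}

```text
time_s: 10.32
tool_pos: [0.4555, 0.1094, 0.2438]
tool_rot: [-179.5, 0.4, 11.2]
force: [-0.4, -0.4, -0.0]
grip_width: 0.0002
```

Run:
```python
from h import *
c=cam('side');w=cam('wrist')
b=cv2.resize(c['image'][130:300,210:370],None,fx=2.5,fy=2.5,interpolation=2)
o=np.zeros((425,790,3),np.uint8);o[:,:400]=b;o[:390,400:]=cv2.resize(w['image'][60:320,180:440],(390,390))
cv2.imwrite('pics/m4.png',o)
o=env.get_obs();print(o['tool_pos'],o['tool_rot'],o['grip_width'],o['force'])
```

```text
[0.45525904 0.10935211 0.24341811] [-179.48302081    0.50674729   11.1554747 ] 0.0006242933669286779 [-0.05412356 -0.22601105 -0.00193034]
```

View pics/m4.png

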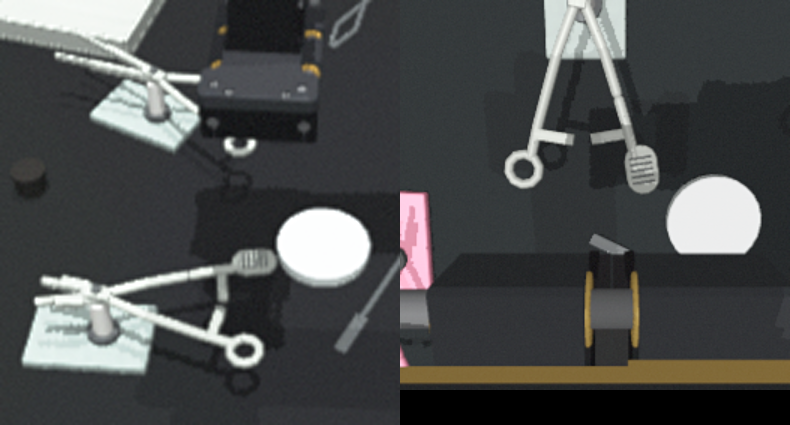

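The clamp is open again. The plate in the side view is at about (312,234.4), and it started at (311.6,234.6). The arm is clear and still, so I'm handing in.

```bash
python3 -c "
from cell import env
print(env.sign_off())"
```

```text
the job is handed in; nothing more can be done
None
```

I checked the ratchet of the short-jawed steel clamp, on the left in the top view. It locked, released and sprang open again. I handed the job in at about 10.4 s of the 42 s allowed; no verdict is reported.

- **Locking:** I squeezed the shanks until the fingers were 29 mm apart, at about the stop, then opened the gripper and lifted away. The pictures showed the jaws shut and the latch bars overlapping, with nothing touching the clamp. It then stood free for over 2 s before I pressed the plate.
- **Release:** I pressed the thumb plate straight down with shut fingers. They went to 53 mm above the bench, below the 56 mm where the plate stops. They read almost no force there, so the plate had already slid out from under them.
- **Last checks:** After lifting to 0.24 m, the side view had the plate within a pixel of where it started. The jaws were open, and the force on the tool was about zero.
- **Long-jawed clamp:** The arm never came near it. In the last view it still looks open, though the gripper hid part of its handles.

No check failed. The joint angles can't be read directly, so "locked" and "open" come from the pictures. My moves overshot by up to 14 mm at first, and I corrected that before touching the clamp.

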